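# Nip a mounted lino block in the studio's bench screw press

### The job

The lino has just been stuck to its plywood block: lay the block, lino up, flat in the tray of the bench press's pulled-out bed and push the bed fully home under the platen. Then wind the handwheel clockwise until you feel the platen just touch the block, give it a quarter turn more from there, and let go, leaving it pressed like that. Much less will not hold it and much more squeezes the glue out; leave the other things on the table where they are.

Things in the scene. Friction and masses are not known exactly. Their poses are not given: they have to be found in the camera images.
- press: dark bench screw press, fixed on a plywood board (170 x 335 x 18 mm): base 130 x 310 x 16 mm, one column behind (+x side) carrying an arm over the base (top 213 mm up), an upright screw through the arm with a handwheel on top. Origin: on the table, below the screw's axis; z up; +y is the way the bed pulls out; +x points to the column
- tray: the steel bed with its tray, sliding in the press along press +y (its axes are parallel to the press's). Origin: centre of the pocket's floor, 54 mm above the table. The pocket is 64 mm (x) by 88 mm (y) inside, its lips 6 mm high and 5 mm wide; the bed plate is 104 mm square, with a tongue towards +y that carries the post
- bed (a joint): how far the bed is pulled out, m: 0 = fully home against its stop, the pocket then centred under the platen; at most 0.130. It starts out by 0.115 to 0.130. It slides with about 4 N and stays where it is left
- bed_handle (a point): on the bed's upright steel post, the centre of its round head (21 mm across); the head's top is 10 mm above this point and its stem 13 mm thick; it stands 118 mm towards +y from the pocket's centre and 82 mm above the table
- block: plywood block with a dark sheet of carved lino (pale leaf lines) on top, 56 mm (x) x 80 mm (y) x 22 mm (z), about 0.3 kg, lying lino up. Origin: centre of its underside. Either way round will do in the pocket. A plain sanding block, 45 x 75 x 30 mm, without lino, also lies about: not that one
- spindle (a joint): turn of the screw and handwheel, rad, growing clockwise seen from above, which drives the platen down; it starts between 1.9 and 3.6. Wheel, screw and platen sink together 12 mm a turn. At 0 the knob lies from the axis towards press +x: the knob's angle about the axis is the press's yaw minus this value. It turns free with about 4 N at the knob and stays where it is left
- wheel_hub (a point): centre of the handwheel (113 mm across), on the screw's axis. Below hangs the platen (iron, 86 x 100 mm) on a preloaded spring pack with more or less packing: its height varies, is not measured, and it meets the block about 0.4 to 1.15 turns after the start. There the push at the knob rises by 2 to 3 N within a tenth of a turn, then by 1 N in the next quarter; 20 N is never needed
- knob_grip (a point): centre of the upright, dark wooden crank knob on the handwheel's rim: 21 mm across, 48 mm tall, spinning freely about its own upright axis, 50 mm from the screw's axis, so that it can be held without turning the wrist while it is carried round. The rim (13 mm thick) lies with its top 28 mm below this point; the point is 289 mm above the table at spindle 0 and sinks 12 mm a turn
- sanding_block: plain wooden sanding block, 45 x 75 x 30 mm; origin centre of its underside; to be left alone
- oil_cup: small brass cup, 44 mm across, 25 mm tall; origin centre of its underside; to be left alone
- scissors: scissors with blue handles, 87 x 199 x 9 mm; origin centre of their underside; to be left alone
- paint_tube_2: paint tube, 38 x 123 x 24 mm; origin centre of its underside; to be left alone
- jam_jar: glass jar, 80 mm across, 82 mm tall; origin centre of its underside; to be left alone
- charcoal: charcoal stick, 11 x 85 x 11 mm; origin centre of its underside; to be left alone
- pencil: green pencil, 7 x 165 x 7 mm; origin centre of its underside; to be left alone

How it is judged:
By the outcome, as a careful person would: the job done as asked, in the order asked, and still so for the second after the job is handed in, with the robot touching nothing.
It also fails if it takes over 72 s, if anything falls off the work surface, if the arm or the gripper's body presses on something with over 40 N, if the wrist force passes 120 N, or if a joint passes its speed limit or range.

### The arm

A 6-joint arm with a two-finger parallel gripper is mounted at the origin on a cart in front of the work surface, level with it; the furniture and walls round the work are solid. World frame = base frame: x ahead of the robot, y to its left, z up, the work surface at z = 0. Lengths are in m, angles in rad, forces in N, time in s.
With the tool pointing down it reaches from about 0.375 to 0.975 m from the base axis. Payload 3.8 kg.
Tool frame: the origin (TCP) lies midway between the tips of the shut fingers; the grasp point (between the pads) lies 19 mm behind it; z points along the fingers, y is the line along which they close (so a half turn about z gives the same grasp; the last joint's range is limited). The gripper opens to 88 mm and grips with 3 to 60 N. Pads are 18 mm wide; open, the fingers measure 123 mm over their backs; the gripper's body (75 mm by 187 mm) begins 45 mm behind the grasp point.
Start: joints at [-1.17, 0.264, 1.604, -0, 1.274, -0.037], TCP at [0.286, -0.611, 0.239] pointing down, gripper open.
Joint ranges: [-2.63, 2.63], [-0.94, 2.18], [0.31, 2.57], [-1.31, 4.45], [0, 2.66], [-2.55, 2.55]. Speed limits (rad/s): [2.57, 2.57, 3.14, 3.14, 3.14, 3.14].

### API

Orientations are given as a rotation vector (axis times angle).
In Python, from cell import manip, inverse_kinematics, cams, order gives the robot as it stands. Calls block until the motion is done:
- manip.move_pose(position, orientation): joint-space move of the TCP to a pose.
- manip.move_linear(position, rate=0.15, rot=None): straight line of the TCP; rot=None keeps the orientation; rate is the mean speed in m/s.
- manip.set_joints(angles): joint-space move.
- manip.set_gripper(opening, force=None): finger opening in m; force is the grip in N (None keeps the last); returns when the fingers have stopped.
- manip.dwell(seconds).
- inverse_kinematics(position, orientation): joint angles nearest the present ones, or None.
- manip.state(): the state.
- cams.capture(name): name is "side" or "top"; returns a dict with "image" (480x640x3 uint8, blue, green, red), "z_map" (480x640 float32, m along the optical axis (not along the pixel's ray), 0 where there is no reading), "intrinsics" (3x3 intrinsics, pixels), "position" and "orientation" of the camera in the world. Camera axes: x right, y down, z forward; pixel columns grow to the right and rows downward; lengths in m; the calibration is good to about 2 mm. A picture is of the moment at which its call begins.
A pose or a line that the arm cannot do raises manip.IKError and nothing moves.
- order.close_job(): hands the job in; it is judged then, once.
The state is a dict: "clock": time; "joint_pos": joint angles; "joint_velocities": joint speeds; "tau": joint torques, N m; "tool_pos": TCP position; "tcp_rot": TCP orientation; "contact_force": force on the tool from outside, world axes, zero at the start; "moment": the same for the moment, N m; "gripper_width": finger opening in m; "grasp_force": force on a finger pad.
Only numpy, scipy, OpenCV 4.12 (cv2) and the standard library are available. Lean on these libraries where they do the work, as an engineer would, in place of code of your own. Each camera call takes 0.05 s, during which the arm holds its last target. There are 200 camera calls.

## Working session

There is one attempt and no reset: what is moved stays moved. The work goes in short steps, each a Python script; the robot and the scene stay as the last script left them, time stands still between calls to the robot, and variables do not carry over. Pictures are saved under pics/ and viewed, at most 10 in all, crops included, and the job is handed in when it is done.

```bash
ls; mkdir -p pics
cat > h.py <<'E'
import numpy as np, cv2
from cell import manip, inverse_kinematics, cams, order
from scipy.spatial.transform import Rotation as R
def cap(n):
    c=cams.capture(n); c['R']=None
    o=np.array(c['orientation'],float)
    c['R']=o if o.shape==(3,3) else R.from_rotvec(o).as_matrix()
    c['K']=np.array(c['intrinsics']); c['p']=np.array(c['position']); return c
def cloud(c):
    v,u=np.mgrid[:480,:640]; z=c['z_map']; K=c['K']
    P=np.stack([(u-K[0,2])/K[0,0]*z,(v-K[1,2])/K[1,1]*z,z],-1)
    return P@c['R'].T+c['p']
def ray(c,u,v,h):
    d=c['R']@np.linalg.inv(c['K'])@[u,v,1]; return c['p']+d*(h-c['p'][2])/d[2]
def proj(c,P):
    q=c['K']@(c['R'].T@(np.array(P)-c['p'])); return q[:2]/q[2]
E
python3 - <<'E'
from h import *
for n in('top','side'):
    c=cap(n); cv2.imwrite(f'pics/{n}0.png',c['image']); np.savez(f'{n}0.npz',**{k:c[k] for k in('image','z_map','R','K','p')})
    print(n,c['p'],c['R'].round(3).tolist(),c['K'].tolist(),c['orientation'],(c['z_map']==0).mean())
print(manip.state())
E
```

```text
pics
top [0.28110555 0.21809245 1.57591356] [[-0.502, -0.837, 0.218], [-0.865, 0.486, -0.126], [-0.0, -0.252, -0.968]] [[577.4966629535404, 0.0, 314.23523407405577], [0.0, 577.4966629535404, 225.95158038994245], [0.0, 0.0, 1.0]] [-1.49537937  2.59637008 -0.33238417] 0.0040885416666666665
side [ 0.32106455 -1.10418155  1.04273857] [[0.968, -0.162, 0.192], [-0.251, -0.564, 0.787], [-0.019, -0.81, -0.586]] [[472.69082277906375, 0.0, 316.9204153347747], [0.0, 472.69082277906375, 231.29246994262598], [0.0, 0.0, 1.0]] [-2.18082057  0.28877632 -0.12071873] 0.004176432291666666
{'clock': 0.1, 'joint_pos': array([-1.16989679e+00,  2.64662398e-01,  1.60518226e+00, -7.43150050e-06,
        1.27370291e+00, -3.68917479e-02]), 'joint_velocities': array([ 0.00197161, -0.00108877, -0.00314457, -0.00017137,  0.00065311,
        0.00049805]), 'tau': array([ 1.99041115e-04, -5.03617501e+01, -3.58071542e+01,  7.30083813e-02,
        2.32870382e-02, -6.72741658e-05]), 'tool_pos': array([ 0.28591992, -0.61077219,  0.23755269]), 'tcp_rot': array([-3.06475123e+00, -6.81788458e-01,  5.66441305e-04]), 'contact_force': array([-0.52070524, -0.74310986,  1.06172494]), 'moment': array([-0.03069932,  0.00196412,  0.08524383]), 'grasp_force': 0.0, 'gripper_width': 0.08780299584136185}
```

View pics/top0.png

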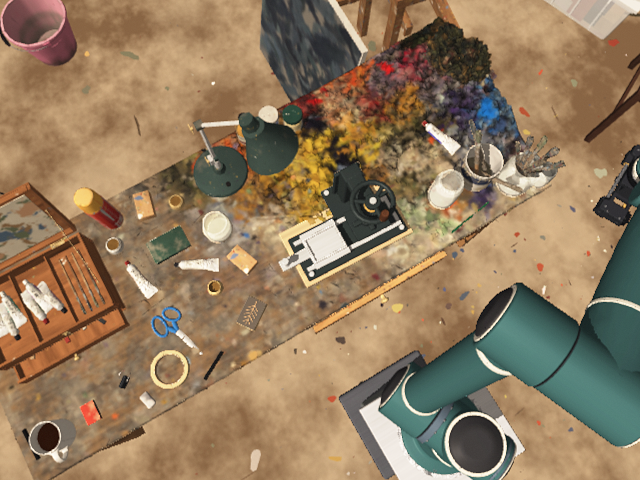

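View pics/side0.png

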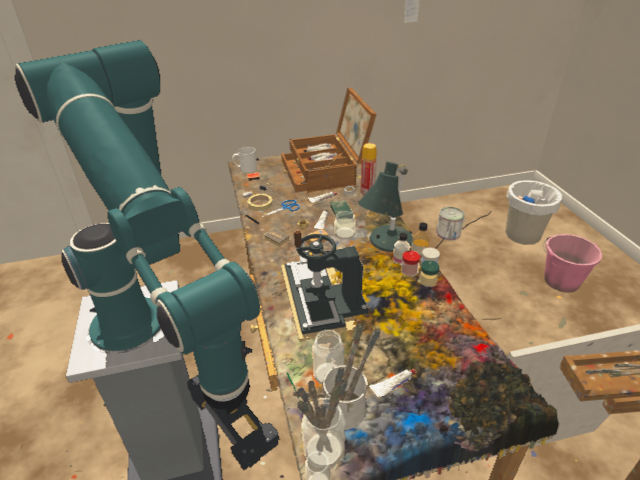

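The top view shows the lino block at about (252,313), the tray at (325,243), the handwheel at (374,203) and the post at about (290,262). The sanding block is the pale one at (242,260). I'll zoom in on these.

Run:
```python
from h import *
c=dict(np.load('top0.npz')); X=cloud(c)
im=c['image'][150:340,225:425]; cv2.imwrite('pics/crop.png',cv2.resize(im,None,fx=3.15,fy=3.15,interpolation=cv2.INTER_CUBIC))
for n,(u,v) in dict(block=(252,313),tray=(325,243),wheel=(374,203),post=(290,262),sand=(242,260),table=(300,330)).items(): print(n,X[v,u].round(3))
# high parts of press
Z=X[...,2]; 
win=np.zeros(Z.shape,bool); win[150:300,270:420]=1
for lo,hi in((.19,.225),(.226,.262),(.262,.33)):
    m=win&(Z>lo)&(Z<hi); print(lo,hi,m.sum(),X[m].mean(0).round(4),X[m].min(0).round(3),X[m].max(0).round(3))
m=np.zeros(Z.shape,bool); m[290:340,225:280]=1
m&=(Z>.014)&(Z<.032)
r=cv2.minAreaRect(X[m][:,:2].astype(np.float32)*1000);print('block',r,Z[m].mean(),m.sum())
m=np.zeros(Z.shape,bool); m[215:285,290:360]=1
m&=(Z>.048)&(Z<.066); r=cv2.minAreaRect(X[m][:,:2].astype(np.float32)*1000);print('tray',r,Z[m].mean())
m=np.zeros(Z.shape,bool); m[235:285,270:310]=1
m&=(Z>.075); print('post',m.sum(),X[m].mean(0),np.argwhere(m).mean(0))
```

```text
block [0.507 0.28  0.018]
tray [0.568 0.018 0.055]
wheel [ 0.556 -0.106  0.257]
post [0.571 0.125 0.05 ]
sand [0.644 0.235 0.034]
table [0.405 0.191 0.001]
0.19 0.225 765 [ 0.6226 -0.1055  0.2115] [ 0.537 -0.137  0.19 ] [ 0.683 -0.079  0.225]
0.226 0.262 1008 [ 0.5748 -0.0979  0.2519] [ 0.506 -0.162  0.226] [0.755 0.072 0.262]
0.262 0.33 535 [0.7115 0.0073 0.2819] [ 0.503 -0.113  0.262] [0.78  0.068 0.312]
block ((517.166748046875, 278.7455749511719), (137.3154296875, 109.79228210449219), 62.69696807861328) 0.022058773055370247 625
tray ((569.7938842773438, 36.8834228515625), (189.45156860351562, 105.01812744140625), 87.55906677246094) 0.054163612545033095
post 53 [0.55089333 0.14271127 0.20187534] [260.16981132 286.30188679]
```

View pics/crop.png

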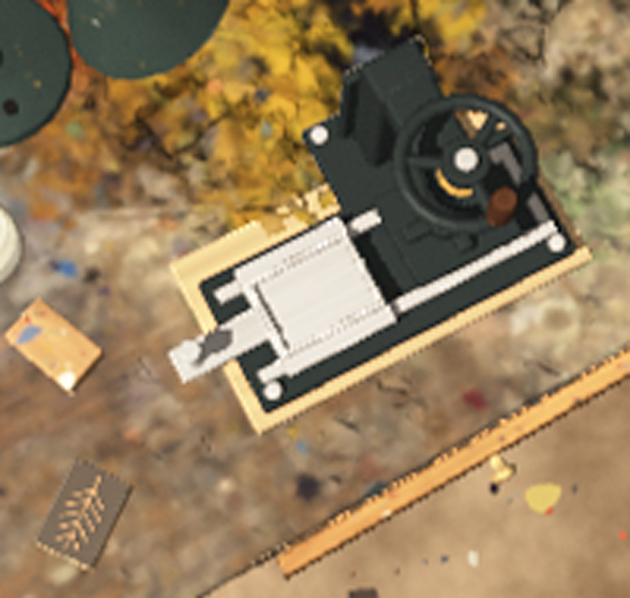

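Run:
```python
from h import *
c=dict(np.load('top0.npz')); im=c['image']; o=np.array([225,150])
r=lambda x,y,h:ray(c,x/3.15+225,y/3.15+150,h)[:3]
bl,bb,br=[r(*p,.018) for p in((172,267),(260,432),(592,255))]
print('board',bl,bb,br,np.linalg.norm(bl-bb),np.linalg.norm(br-bb),'yaw',np.degrees(np.arctan2(*(bb-br)[1::-1]))-90, np.degrees(np.arctan2(*(bl-bb)[1::-1])))
print('hub',r(466,159,.255),'knobtop',r(502,205,.304),'post',r(186,362,.092))
hsv=cv2.cvtColor(im,cv2.COLOR_BGR2HSV)
# white bed plate
m=((hsv[...,2]>175)&(hsv[...,1]<45)).astype(np.uint8); w=np.zeros_like(m); w[210:275,275:360]=m[210:275,275:360]
w=cv2.morphologyEx(w,cv2.MORPH_OPEN,np.ones((9,9)))
k=max(cv2.findContours(w,0,2)[0],key=cv2.contourArea)
q=np.array([ray(c,*p,.057)[:2]*1000 for p in k[:,0]],np.float32); print('plate',cv2.minAreaRect(q))
# block: texture dark gray low saturation
print('px',hsv[320:322,246:258].tolist()[0], hsv[300,235:240].tolist())
P=np.array([r(x,y,.022)[:2]*1000 for x,y in((82,458),(133,488),(93,570),(37,545))],np.float32); print('block',cv2.minAreaRect(P),P)
P=np.array([r(x,y,.060)[:2]*1000 for x,y in((240,270),(340,220),(398,312),(288,368))],np.float32); print('plate',cv2.minAreaRect(P),P)
s=dict(np.load('side0.npz')); cv2.imwrite('pics/scrop.png',cv2.resize(s['image'][225:345,250:390],None,fx=4.2,fy=4.2,interpolation=cv2.INTER_CUBIC))
```

```text
board [0.65849867 0.11057801 0.018     ] [0.49284729 0.11650538 0.018     ] [ 0.48191188 -0.21552007  0.018     ] 0.16575739648986185 0.33220548513574594 yaw -1.886380103142912 -2.0492962796228875
hub [ 0.56272011 -0.10733142  0.255     ] knobtop [ 0.50940599 -0.09957454  0.304     ] post [0.56407575 0.14524032 0.092     ]
plate ((567.0370483398438, 16.31698989868164), (92.95146942138672, 104.2444839477539), 85.24855041503906)
px [[16, 106, 185], [16, 114, 219], [15, 113, 219], [15, 74, 111], [15, 82, 143], [15, 105, 191], [15, 106, 166], [15, 70, 123], [15, 71, 126], [15, 71, 126], [16, 72, 127], [15, 76, 128]] [[17, 104, 164], [17, 104, 164], [15, 112, 162], [15, 123, 157], [14, 131, 152]]
block ((504.84442138671875, 279.2631530761719), (52.19831848144531, 82.0513916015625), 33.83781433105469) [[549.36774 259.71967]
 [505.03674 234.36409]
 [461.59586 296.90515]
 [503.67792 327.87296]]
plate ((567.0562133789062, 16.562294006347656), (105.5532455444336, 94.59236907958984), 87.18637084960938) [[616.7578    64.343124]
 [611.97314  -32.416416]
 [517.22644  -33.829063]
 [522.4078    71.59693 ]]
```

View pics/scrop.png

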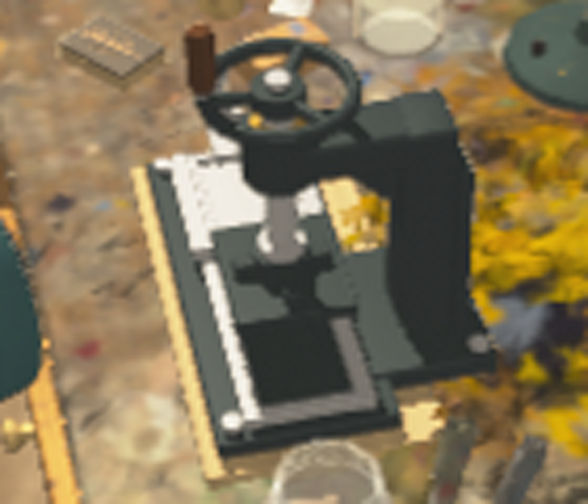

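The close crops show the knob on the robot side of the wheel: spindle about 3.2, press yaw about -2°. The block's long axis is at about 124° and the tray is empty. Next I'll get sharper positions from masks and two views, and check the lamp's extent.

```bash
cat >> h.py <<'E'
def tri(c,a,d,b):
    A=[];y=[]
    for k,(u,v) in((c,a),(d,b)):
        q=k['R']@np.linalg.inv(k['K'])@[u,v,1]; q/=np.linalg.norm(q); M=np.eye(3)-np.outer(q,q); A.append(M); y.append(M@k['p'])
    s=np.linalg.lstsq(np.vstack(A),np.hstack(y),rcond=None)[0]
    return s,[proj(k,s)-np.array(p) for k,p in((c,a),(d,b))]
def blob(mask,x0,y0,x1,y1,show=''):
    m=np.zeros(mask.shape,np.uint8); m[y0:y1,x0:x1]=mask[y0:y1,x0:x1]
    n,l,st,ce=cv2.connectedComponentsWithStats(m); i=1+st[1:,4].argmax(); return l==i,ce[i],st[i]
E
python3 - <<'E'
from h import *
c=dict(np.load('top0.npz')); s=dict(np.load('side0.npz'))
H=lambda k:cv2.cvtColor(k['image'],cv2.COLOR_BGR2HSV).astype(int)
ht,hs=H(c),H(s)
br=lambda h:((h[...,0]<14)|(h[...,0]>172))&(h[...,1]>90)&(h[...,2]<130)
mt,ct,st=blob(br(ht),375,205,392,226); ms,cs,ss=blob(br(hs),290,228,303,250)
print('knob',ct,st,cs,ss,tri(c,ct,s,cs))
wh=lambda h:(h[...,1]<60)&(h[...,2]>150)
mt,ct,st=blob(wh(ht),367,195,380,206); ms,cs,ss=blob(wh(hs),311,238,322,250)
print('hub',ct,st,cs,ss,tri(c,ct,s,cs))
m=(ht[...,1]<92)&(ht[...,2]>85)&(ht[...,2]<150)
b,ct,st=blob(m,232,290,272,336); b=cv2.morphologyEx(b.astype(np.uint8),cv2.MORPH_CLOSE,np.ones((5,5))); b=cv2.morphologyEx(b,cv2.MORPH_OPEN,np.ones((3,3)))
k=max(cv2.findContours(b,0,1)[0],key=cv2.contourArea)
print('block',st,cv2.minAreaRect(np.array([ray(c,*p,.022)[:2]*1000 for p in k[:,0]],np.float32)))
X=cloud(c);Z=X[...,2]
m=(X[...,0]>.45)&(X[...,0]<.9)&(abs(X[...,1])<.3)&(Z>.1)&((X[...,0]>.70)|(X[...,1]>-.03)); P=X[m];print('tall',len(P))
for xx in np.arange(.55,.9,.05):
    q=P[(P[:,0]>=xx)&(P[:,0]<xx+.05)]
    if len(q): print(xx.round(2),q.min(0).round(3),q.max(0).round(3))
v=np.hstack([cv2.resize(c['image'][240:285,275:335],None,fx=6,fy=6,interpolation=2),cv2.resize(s['image'][240:285,275:335],None,fx=6,fy=6,interpolation=2)])
cv2.imwrite('pics/post.png',v)
E
```

```text
knob [383.92 215.07] [379 209  11  13 100] [297.36170213 238.43617021] [294 231   7  16  94] (array([ 0.51206606, -0.10340106,  0.28466581]), [array([0.26263091, 0.50878092]), array([ 0.47450497, -0.14197761])])
hub [372.58974359 200.        ] [370 197   7   7  39] [315.5 242.8] [313 241   6   4  20] (array([ 0.56136037, -0.10554035,  0.26123785]), [array([0.26227354, 0.53786937]), array([ 0.49672464, -0.15950374])])
block [237 296  29  34 428] ((511.3747253417969, 280.7674560546875), (54.55944061279297, 79.10871887207031), 34.246334075927734)
tall 2695
0.7 [0.738 0.003 0.247] [0.75  0.079 0.277]
0.75 [ 0.75  -0.032  0.224] [0.8   0.104 0.338]
0.8 [ 0.8   -0.033  0.22 ] [0.85  0.104 0.383]
0.85 [0.85  0.034 0.115] [0.9   0.186 0.376]
```

View pics/post.png

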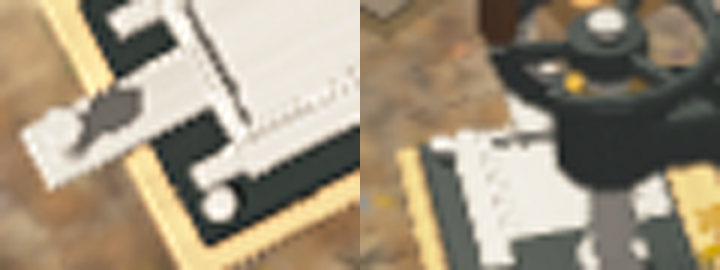

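```bash
cat >> h.py <<'E'
def down(phi):
    y=np.array([np.cos(phi),np.sin(phi),0]); z=np.array([0,0,-1.]); return R.from_matrix(np.stack([np.cross(y,z),y,z],1)).as_rotvec()
def st(t=''):
    s=manip.state(); print(t,'t%.2f'%s['clock'],s['tool_pos'].round(4),'F',s['contact_force'].round(2),'w%.4f'%s['gripper_width'],'g%.1f'%s['grasp_force'],'j6 %.2f'%s['joint_pos'][5]); return s
YAW=np.radians(-2.0); HUB=np.array([.5614,-.1055]); TRAY=np.array([.567,.016])
EX=np.array([np.cos(YAW),np.sin(YAW)]); EY=np.array([-np.sin(YAW),np.cos(YAW)])
E
python3 - <<'E'
from h import *
c=dict(np.load('top0.npz')); print('post',ray(c,285.3,261.3,.092),'from tray',ray(c,285.3,261.3,.092)[:2]-TRAY-.118*EY,'cup',ray(c,214,287,.02))
a=np.radians(34.2)
for ph in(a,a+np.pi,a-np.pi):
    print([None if (q:=inverse_kinematics(p,down(f))) is None else np.round(q,2) for p,f in(([.511,.281,.008],ph),([.567,.016,.07],ph-a+YAW))])
print(inverse_kinematics([.3,-.5,.42],manip.state()['tcp_rot']))
E
```

```text
post [0.57080881 0.13769641 0.092     ] from tray [-0.00030933  0.00376829] cup [0.62010044 0.33567013 0.02      ]
[array([ 0.46,  0.34,  1.98,  0.  ,  0.82, -0.14]), array([-0.02,  0.23,  1.99,  0.  ,  0.93,  0.02])]
[None, None]
[None, None]
[-1.07319908e+00  3.32689090e-02  1.54078305e+00  1.81669060e-04
  1.56948716e+00  5.98033661e-02]
```

Run:
```python
from h import *
a=np.radians(34.2)
manip.move_pose([.32,-.5,.42],manip.state()['tcp_rot']); st('up')
manip.move_pose([.511,.281,.20],down(a)); st('over')
manip.move_linear([.511,.281,.03],rate=.2); manip.move_linear([.511,.281,.008],rate=.08); st('low')
manip.set_gripper(.04,force=30); st('grip')
manip.move_linear([.511,.281,.16],rate=.2); st('lift')
manip.move_pose([.567,.0175,.16],down(YAW)); st('hover')
manip.move_linear([.567,.0175,.078],rate=.15); st('low')
c=cap('top'); np.savez('top1.npz',**{k:c[k] for k in('image','z_map','R','K','p')})
cv2.imwrite('pics/hov.png',cv2.resize(c['image'][170:300,260:400],None,fx=4.5,fy=4.5,interpolation=2))
```

```text
up t0.97 [ 0.3196 -0.5     0.4182] F [-0.64  0.44 -0.47] w0.0882 g0.0 j6 0.09
over t3.89 [0.5116 0.2804 0.2003] F [0.7 0.6 0.1] w0.0882 g0.0 j6 -0.14
low t5.32 [0.5103 0.2807 0.0072] F [ 0.63 -0.02 -0.12] w0.0881 g0.0 j6 -0.14
grip t5.90 [0.5109 0.281  0.0082] F [-1.22 -0.39  1.69] w0.0558 g30.0 j6 -0.14
lift t6.81 [0.5099 0.2804 0.1583] F [-0.24  1.08 -3.7 ] w0.0557 g30.0 j6 -0.14
hover t7.86 [0.5666 0.0183 0.1594] F [ 0.05  0.85 -2.8 ] w0.0555 g30.0 j6 0.02
low t8.56 [0.5676 0.0181 0.0785] F [-0.08  0.3  -2.11] w0.0558 g30.0 j6 0.02
```

View pics/hov.png

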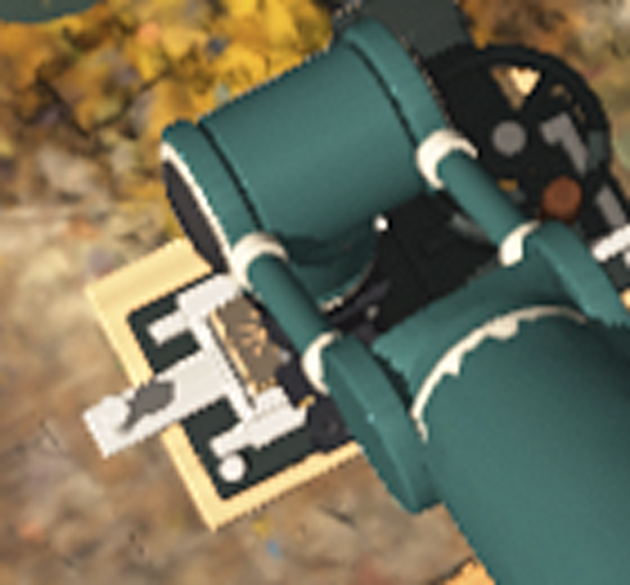

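Run:
```python
from h import *
c=dict(np.load('top1.npz')); c0=dict(np.load('top0.npz'))
f=lambda P:((P[:2]-HUB)@np.stack([EX,EY],1)).round(4)
print('blk end',[f(ray(c,x/4.5+260,y/4.5+170,.092)) for x,y in((214,313),(252,393))])
print('tcp',f(manip.state()['tool_pos']))
r=lambda x,y,h:f(ray(c0,x/3.15+225,y/3.15+150,h))
print('lip +y',[r(x,y,.060) for x,y in((252,283),(283,346))],'plate ends +y',[r(x,y,.054) for x,y in((240,270),(288,372))],'-y',[r(x,y,.054) for x,y in((340,219),(399,312))])
im=c0['image'][205:275,290:355]; cv2.imwrite('pics/tray.png',cv2.resize(im,None,fx=8,fy=8,interpolation=2))
```

```text
blk end [array([0.0251, 0.1647]), array([-0.0276,  0.1676])]
tcp [0.0025 0.1236]
lip +y [array([0.0344, 0.168 ]), array([-0.0265,  0.1704])] plate ends +y [array([0.0507, 0.1711]), array([-0.0472,  0.1767])] -y [array([0.0501, 0.0734]), array([-0.0461,  0.0684])]
```

View pics/tray.png

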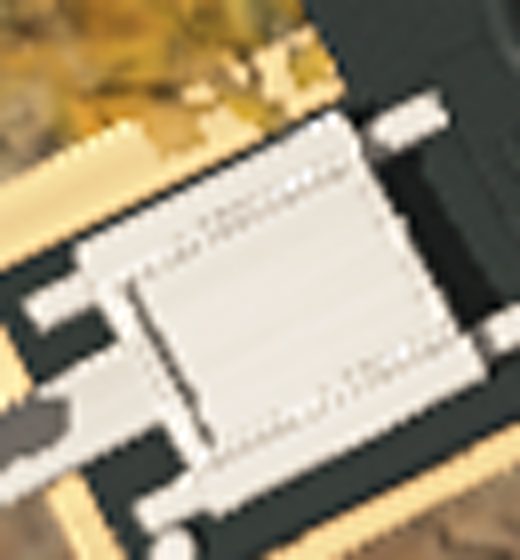

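Hover view: the block's +y end, around (233,355), runs parallel to the pocket lip with about 3 mm gap. I'll shift it slightly towards -y/-x and lower it while watching the force.

Run:
```python
from h import *
p=HUB+.0015*EX+.1217*EY
manip.move_linear([*p,.0735],rate=.1); b=st('shift')['contact_force']
for z in np.arange(.0705,.0609,-.0015):
    manip.move_linear([*p,z],rate=.05); s=st('%.4f'%z)
    if s['contact_force'][2]-b[2]>5: break
```

```text
shift t8.86 [0.5675 0.016  0.0741] F [ 0.05  0.19 -2.82] w0.0556 g30.0 j6 0.02
0.0705 t9.11 [0.5669 0.016  0.0703] F [-0.2  -0.19 -2.8 ] w0.0559 g30.0 j6 0.02
0.0690 t9.36 [0.567  0.0161 0.0688] F [-0.06 -0.14 -2.27] w0.0559 g30.0 j6 0.02
0.0675 t9.61 [0.567  0.0161 0.0673] F [-0.67  0.32 -2.83] w0.0556 g30.0 j6 0.02
0.0660 t9.86 [0.567  0.0161 0.0659] F [-0.34  0.64 -2.62] w0.0558 g30.0 j6 0.02
0.0645 t10.11 [0.567  0.0161 0.0644] F [ 1.19  0.39 -2.79] w0.0560 g30.0 j6 0.02
0.0630 t10.36 [0.567  0.0161 0.0628] F [-0.74  0.02 -3.15] w0.0559 g30.0 j6 0.02
0.0615 t10.61 [0.567  0.0161 0.0613] F [-0.29 -0.53 -2.69] w0.0558 g30.0 j6 0.02
```

Run:
```python
from h import *
p=HUB+.0015*EX+.1217*EY
for z in np.arange(.0605,.0569,-.001):
    manip.move_linear([*p,z],rate=.05); s=st('%.4f'%z)
    if s['contact_force'][2]>2: break
manip.set_gripper(.072); st('open')
z=s['tool_pos'][2]
manip.move_linear([*p,z+.03],rate=.1)
manip.move_linear([*p,.20],rate=.3)
manip.move_pose([.50,.19,.25],down(YAW)); st('away')
c=cap('top'); np.savez('top2.npz',**{k:c[k] for k in('image','z_map','R','K','p')})
cv2.imwrite('pics/placed.png',cv2.resize(c['image'][190:290,270:390],None,fx=6,fy=6,interpolation=2))
X=cloud(c)
```

```text
0.0605 t10.86 [0.5673 0.0161 0.061 ] F [-1.44  0.26  0.86] w0.0557 g30.0 j6 0.02
0.0595 t11.11 [0.5673 0.0161 0.0609] F [-4.35 -0.07  7.96] w0.0556 g30.0 j6 0.02
open t11.54 [0.5689 0.016  0.0605] F [ 3.37 -0.22  4.84] w0.0722 g2.1 j6 0.02
away t13.32 [0.4995 0.1893 0.2483] F [ 0.01 -0.15  0.02] w0.0721 g0.0 j6 0.35
```

View pics/placed.png

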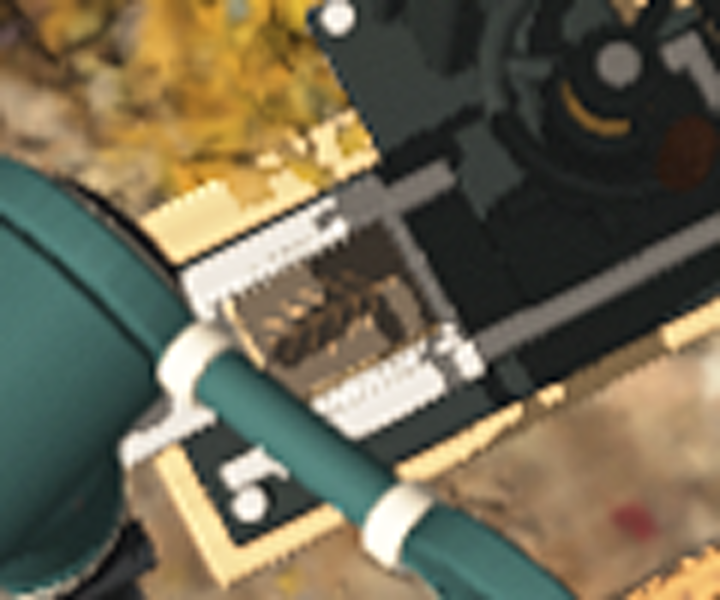

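The block sits inside the lips, centre around (335,310). Now I'll push the bed home against the post.

Run:
```python
from h import *
P=lambda y,z,x=.0015:[*(HUB+x*EX+y*EY),z]
manip.set_gripper(0.0)
manip.move_pose(P(.29,.16),down(YAW)); manip.move_linear(P(.29,.072),rate=.25); st('beside')
b=manip.state()['contact_force']
manip.move_linear(P(.265,.072),rate=.15); st()
manip.move_linear(P(.16,.072),rate=.1); st('pushed')
y=.16
while y>.125:
    y-=.0025; manip.move_linear(P(y,.072),rate=.05); s=st('%.4f'%y)
    if (s['contact_force']-b)@[*EY,0]>14: break
```

```text
beside t15.50 [0.5734 0.1848 0.0738] F [-0.11 -0.63  0.88] w0.0005 g0.0 j6 0.30
 t15.82 [0.5738 0.1593 0.0745] F [ 0.1  -0.63 -0.05] w0.0002 g0.0 j6 0.27
pushed t17.02 [0.5681 0.0541 0.0715] F [-0.49 -0.15 -0.14] w0.0003 g0.0 j6 0.09
0.1575 t17.27 [0.568  0.052  0.0716] F [-0.22  2.41 -1.12] w0.0001 g1.0 j6 0.08
0.1550 t17.52 [0.5679 0.0494 0.0716] F [ 0.35  3.12 -2.04] w0.0002 g1.3 j6 0.08
0.1525 t17.77 [0.5678 0.0468 0.0717] F [-1.05  1.74 -2.27] w0.0006 g1.2 j6 0.07
0.1500 t18.02 [0.5679 0.0442 0.0719] F [-0.96  1.53 -0.93] w0.0003 g1.1 j6 0.07
0.1475 t18.27 [0.5679 0.0417 0.072 ] F [-0.89  2.34 -0.48] w0.0003 g1.0 j6 0.06
0.1450 t18.52 [0.5679 0.0392 0.072 ] F [-0.74  2.5  -0.96] w0.0007 g1.0 j6 0.06
0.1425 t18.77 [0.5679 0.0367 0.0721] F [-1.04  1.94 -0.39] w0.0000 g1.0 j6 0.06
0.1400 t19.02 [0.5678 0.0342 0.0721] F [-1.3   1.91 -0.48] w0.0006 g1.0 j6 0.05
0.1375 t19.27 [0.5678 0.0317 0.072 ] F [-0.83  1.46 -0.25] w0.0005 g1.0 j6 0.05
0.1350 t19.52 [0.5677 0.0301 0.0721] F [-1.2   4.58 -0.2 ] w0.0004 g2.6 j6 0.04
0.1325 t19.77 [0.5676 0.0298 0.0721] F [ 1.000e-02  1.396e+01 -1.010e+00] w0.0002 g6.6 j6 0.04
```

Run:
```python
from h import *
P=lambda y,z,x=.0015:[*(HUB+x*EX+y*EY),z]
manip.move_linear(P(.15,.072),rate=.15); manip.move_linear(P(.17,.2),rate=.3); 
manip.move_pose([.42,.02,.36],down(YAW)); st('back')
c,s=cap('top'),cap('side')
for n,k in(('top3',c),('side3',s)): np.savez(n+'.npz',**{q:k[q] for q in('image','z_map','R','K','p')})
H=lambda k:cv2.cvtColor(k['image'],cv2.COLOR_BGR2HSV).astype(int)
ht,hs=H(c),H(s)
br=lambda h:((h[...,0]<14)|(h[...,0]>172))&(h[...,1]>90)&(h[...,2]<130)
try:
    mt,ct,st_=blob(br(ht),375,205,392,226); ms,cs,ss=blob(br(hs),290,228,303,250)
    print('knob',ct,st_,cs,ss,tri(c,ct,s,cs)[0])
except Exception as e: print(e)
a=cv2.resize(c['image'][180:280,280:400],None,fx=3.3,fy=3.3,interpolation=2); b=cv2.resize(s['image'][225:325,265:385],None,fx=3.3,fy=3.3,interpolation=2)
cv2.imwrite('pics/home.png',np.hstack([a,b]))
```

```text
back t21.51 [0.4199 0.02   0.358 ] F [-0.18  0.08  0.67] w0.0006 g0.0 j6 0.02
attempt to get argmax of an empty sequence
```

View pics/home.png

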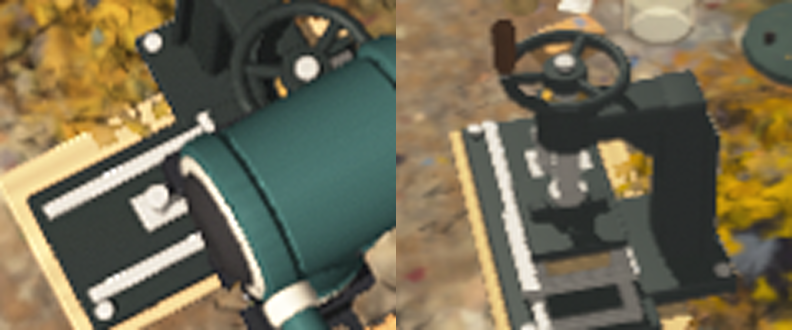

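The bed is home, with its post at about (157,195) in the left crop. The knob is still on the robot side at about (505,48) in the right crop. Now I'll grip the knob and turn the first 100°, which should be free of contact.

```bash
cat >> h.py <<'E'
import json,os
def read(n=4):
    f=[];p=[]
    for _ in range(n):
        manip.dwell(.02); s=manip.state(); f.append(s['contact_force']); p.append(s['tool_pos'])
    return np.mean(f,0),np.mean(p,0),s
def wind(C,r,z0,th0,degs,log,dth_stop=None,stop=None,n=4):
    """C centre of TCP circle; angle th0 (rad) at log start; degs: cumulative clockwise degrees"""
    for d in degs:
        th=th0-np.radians(d)
        manip.move_linear([C[0]+r*np.cos(th),C[1]+r*np.sin(th),z0-.012*d/360],rate=.06,rot=down(YAW))
        f,p,s=read(n); tg=np.array([np.sin(th),-np.cos(th)]); rd=np.array([np.cos(th),np.sin(th)])
        row=[float(d),float(-f[:2]@tg),float(f[:2]@rd),float(f[2]),*map(float,p),float(s['clock'])]
        log.append(row); print('%.0f tan %.2f rad %.2f z %.2f t%.2f w%.4f'%(*row[:4],row[7],s['gripper_width']))
        if np.linalg.norm(f)>25: print('BIG'); break
        if stop and stop(log): break
    json.dump(log,open('log.json','w'))
E
python3 - <<'E'
from h import *
k=np.array([.5121,-.1034])
manip.set_gripper(.045); manip.move_pose([*k,.345],down(YAW)); f0,_,_=read(); print('f0',f0)
manip.move_linear([*k,.270],rate=.15); st('at')
manip.set_gripper(.0,force=40); s=st('grip')
p=s['tool_pos'][:2]; th0=np.radians(177.5); r=.05
C=HUB  # nominal
print('p-nominal',p-(C+r*np.array([np.cos(th0),np.sin(th0)])))
C=p-r*np.array([np.cos(th0),np.sin(th0)])
json.dump(dict(C=list(C),th0=th0,z0=.270,f0=list(f0)),open('cfg.json','w'))
wind(C,r,.270,th0,range(10,101,10),[],n=2)
E
```

```text
f0 [0.32506067 0.04280545 0.18975714]
at t23.78 [ 0.5123 -0.1029  0.2708] F [ 0.53  0.16 -0.1 ] w0.0453 g0.0 j6 -0.21
grip t24.28 [ 0.5126 -0.1035  0.2709] F [-0.17  0.35  4.04] w0.0198 g40.0 j6 -0.21
p-nominal [ 0.0011611  -0.00022457]
10 tan 0.47 rad 1.83 z 5.47 t24.61 w0.0197
20 tan 0.46 rad 1.61 z 5.24 t24.93 w0.0199
30 tan 0.53 rad 0.81 z 5.85 t25.26 w0.0197
40 tan 0.76 rad 0.36 z 4.87 t25.58 w0.0194
50 tan 0.19 rad -0.20 z 5.25 t25.91 w0.0200
60 tan 0.36 rad 0.08 z 5.07 t26.23 w0.0198
70 tan 0.76 rad -0.72 z 5.22 t26.56 w0.0199
80 tan 0.18 rad -1.45 z 5.04 t26.88 w0.0202
90 tan -0.38 rad -1.85 z 5.62 t27.21 w0.0196
100 tan 0.07 rad -2.03 z 5.50 t27.53 w0.0199
```

In slow steps the tangential force holds steady at about 3.6 N, so contact can be felt. I'll wind slowly, fit the knee as I go, and stop 90° past it.

```bash
cat > wind.py <<'E'
from h import *
g=json.load(open('cfg.json')); C=np.array(g['C']);th0=g['th0'];f0=np.array(g['f0'])
P=lambda d:[C[0]+.05*np.cos(th0-np.radians(d)),C[1]+.05*np.sin(th0-np.radians(d)),.270-.012*d/360]
D=[];F=[]
def go(d,rt,log=True):
    manip.move_linear(P(d),rate=rt,rot=down(YAW)); u=np.array([np.sin(th0-np.radians(d)),-np.cos(th0-np.radians(d))]); o=[]
    for i in range(3):
        s=manip.state(); o.append(s['contact_force']-f0); manip.dwell(.017) if i<2 else 0
    f=np.mean(o,0); t=-f[:2]@u
    if log: D.append(d);F.append(t)
    return t,f,s
def knee():
    x=np.array(D);y=np.array(F);best=None
    for w in(15,25,36):
        for dc in np.arange(x[0]+12,x[-1]-6,1.):
            ph=np.clip((x-dc)/w,0,1); y2=y-np.clip((x-dc-w)/90,0,None)
            A=np.c_[np.ones_like(x),ph]; q=np.linalg.lstsq(A,y2,rcond=None)[0]
            rr=np.clip(q[1],1.6,3.4); a=np.mean(y2-rr*ph); e=((y2-a-rr*ph)**2).sum()
            if best is None or e<best[0]: best=(e,dc,w,a,rr)
    return best,((y-y.mean())**2).sum()
if __name__=='__main__':
    for d in(122,131): go(d,.06,False)
    go(136,.025,False)
    d=136; hit=None
    while d<445:
        d+=6; t,f,s=go(d,.025)
        if abs(t)>13 or np.linalg.norm(f)>28: print('LIMIT',d,t,f); break
        if s['clock']>66: print('TIME'); break
        if len(D)>8:
            b,flat=knee()
            if hit or (np.mean(F[-3:])-np.mean(F[:-4])>1.5 and np.mean(F[-3:])-np.mean(F[-7:-4])>.3): hit=True
            if hit:
                print(d,'knee',b[1:3],np.round(b[3:],2))
                if d+6>=b[1]+90:
                    if b[1]+90>d+.5: go(b[1]+90,.02)
                    break
    print([(float(a),round(float(b),2)) for a,b in zip(D,F)]); st(); print(f)
    json.dump([list(map(float,D)),list(map(float,F))],open('wind.json','w'))
E
python3 wind.py
```

```text
208 knee (np.float64(186.0), 15) [2.33 2.49]
214 knee (np.float64(186.0), 15) [2.33 2.44]
220 knee (np.float64(186.0), 15) [2.33 2.47]
226 knee (np.float64(186.0), 15) [2.33 2.49]
232 knee (np.float64(186.0), 15) [2.33 2.52]
238 knee (np.float64(188.0), 15) [2.37 2.61]
244 knee (np.float64(186.0), 15) [2.33 2.54]
250 knee (np.float64(188.0), 15) [2.37 2.64]
256 knee (np.float64(188.0), 15) [2.37 2.62]
262 knee (np.float64(188.0), 15) [2.37 2.63]
268 knee (np.float64(188.0), 15) [2.37 2.64]
274 knee (np.float64(188.0), 15) [2.37 2.66]
[(142.0, 2.19), (148.0, 2.26), (154.0, 2.79), (160.0, 2.27), (166.0, 2.03), (172.0, 2.52), (178.0, 2.58), (184.0, 2.24), (190.0, 2.49), (196.0, 4.47), (202.0, 4.47), (208.0, 5.07), (214.0, 4.81), (220.0, 5.1), (226.0, 5.22), (232.0, 5.3), (238.0, 5.68), (244.0, 5.13), (250.0, 6.06), (256.0, 5.49), (262.0, 5.7), (268.0, 5.9), (274.0, 5.95), (278.0, 6.38)]
 t40.01 [ 0.5562 -0.1557  0.262 ] F [ 6.67 -2.26  2.63] w0.0200 g40.0 j6 -0.28
[ 5.79454928 -1.74419372  2.25187916]
```

The knee is clear: the push jumps from 2.4 to about 4.5 N near 190°. I'll finish at 280°, let go, retreat and check.

Run:
```python
from h import *
import wind as w
print(w.go(280,.02)[0]); s=st(); p=s['tool_pos']
manip.set_gripper(.040); q=st('open')
manip.move_linear([p[0],p[1],.36],rate=.15); st('up')
manip.move_pose([.38,.12,.42],down(YAW)); st('away'); 
c,s=cap('top'),cap('side')
a=cv2.resize(c['image'][180:280,280:400],None,fx=3.3,fy=3.3,interpolation=2); b=cv2.resize(s['image'][225:325,265:385],None,fx=3.3,fy=3.3,interpolation=2)
cv2.imwrite('pics/end.png',np.hstack([a,b]))
hs=cv2.cvtColor(s['image'],cv2.COLOR_BGR2HSV).astype(int)
m,cs,ss=blob(((hs[...,0]<14)|(hs[...,0]>172))&(hs[...,1]>90)&(hs[...,2]<130),295,228,345,270); k=ray(s,*cs,.275); print('knob',cs,ss,k, np.degrees(np.arctan2(k[1]-HUB[1],k[0]-HUB[0])),'expected',177.5-280)
```

```text
6.599948579478937
 t40.29 [ 0.5546 -0.1555  0.2619] F [ 6.14 -2.1   2.49] w0.0202 g40.0 j6 -0.28
open t40.77 [ 0.5514 -0.1544  0.2601] F [-0.68  0.15  0.13] w0.0399 g0.0 j6 -0.28
up t41.59 [ 0.5542 -0.1553  0.359 ] F [-0.35 -0.22 -0.54] w0.0400 g0.0 j6 -0.28
away t42.85 [0.3804 0.1196 0.4195] F [-0.39 -0.27 -0.3 ] w0.0398 g0.0 j6 0.28
knob [317.24528302 249.88679245] [314 242   7  17 106] [ 0.55245436 -0.15446701  0.275     ] -100.35303270084565 expected -102.5
```

View pics/end.png

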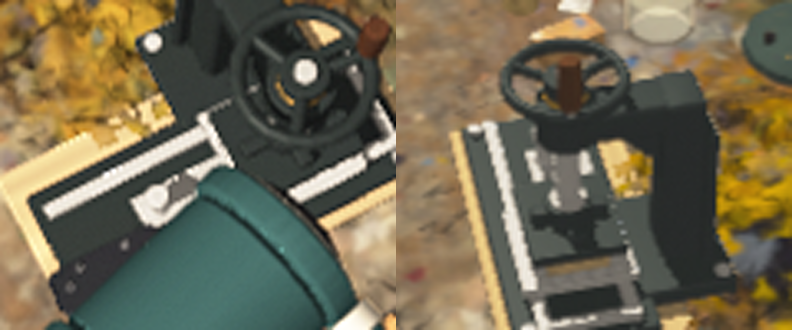

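The knob stayed at about -100°, as commanded, and the bed is still home with the arm clear. Handing in.

```bash
python3 -c "
from h import *
print(order.close_job())"
```

```text
the job is handed in; nothing more can be done
None
```

The job is handed in at about 43 s on the clock: the block is lino up in the tray, the bed is fully home, and I felt the platen touch, wound the wheel a quarter turn more and let go.

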